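# Set the tube carriage to its index with the slack taken up

## Robot

A 7-joint arm with a two-finger parallel gripper is mounted at the origin on the work surface. World frame = base frame: x ahead of the robot, y to its left, z up, the work surface at z = 0. Lengths are in m, angles in rad, forces in N, time in s.
With the tool pointing down it reaches from about 0.35 to 0.9 m from the base axis. Payload 19.9 kg.
Tool frame: the origin (TCP) lies at the very end of the fingers, on their centre line; the grasp point (between the pads) lies 19 mm behind it; z points along the fingers, y is the line along which they close (so a half turn about z gives the same grasp; the last joint's range is limited). The gripper opens to 85 mm and grips with 20 to 120 N. Pads are 22 mm wide; open, the fingers measure 114 mm over their backs; the gripper's body (76 mm by 85 mm) begins 54 mm behind the grasp point. The pads swing forward as they close: fully open they stand 13 mm farther back than shut.
Start: joints at [-1.159, 0.417, -0.01, 1.614, 0.005, 1.111, -0.053], TCP at [0.273, 0.562, 0.2] pointing down, gripper open.
Joint ranges: [-2.81, 2.81], [-0.39, 2.02], [-1.27, 1.25], [0.06, 2.57], [-1.19, 4.33], [0.19, 2], [-2.82, 2.82]. Speed limits (rad/s): [1.89, 1.89, 2.39, 2.39, 3.01, 3.01, 3.01].

## Interface

Orientations are given as a 3x3 rotation matrix whose columns are the frame's x, y, z axes.
In Python, from cell import ctrl gives the robot as it stands. Calls block until the motion is done:
- ctrl.goto(position, orientation): joint-space move of the TCP to a pose.
- ctrl.line_to(position, frame=None, vel=0.15): straight line of the TCP; frame=None keeps the orientation; vel is the mean speed in m/s.
- ctrl.move_j(angles): joint-space move.
- ctrl.command_gripper(opening, grip_force=None): finger opening in m; grip_force is the grip in N (None keeps the last); returns when the fingers have stopped.
- ctrl.pause(seconds).
- ctrl.ik(position, orientation): joint angles nearest the present ones, or None.
- ctrl.camera(name): name is "side" or "top"; returns a dict with "color" (384x512x3 uint8, red, green, blue), "vertical_fov" (degrees; the focal length in pixels is half the picture's height over the tangent of half this angle, whatever the lens; pixels are square), "cx", "cy" (the principal point, pixels), "pose" (4x4, takes a point from camera to world coordinates). Camera axes: x right, y down, z forward; pixel columns grow to the right and rows downward; lengths in m; the calibration is good to about 2 mm. A picture is of the moment at which its call begins. There is no depth.
A pose or a line that the arm cannot do raises ctrl.IKError and nothing moves.
- ctrl.job_done(): hands the job in; it is judged then, once.
Trained networks look in the newest picture that a camera, given by its name, has taken for a name from the list of things; names that differ only in an ending like _2 or _b are one class to them, and where a whole thing is asked for, a point or a joint stands for the part that bears it (a point fixed in the world has none). Each returns a list of dicts, best first, with "p" (0 to 1); they miss things now and then, are a little off and sometimes report something else, mostly with a low value. They report only what shows in the picture. A call takes as long as a camera call.
- ctrl.spot_in(query, camera): "at" ([x, y, z] in m, in world coordinates, good to about 4 mm: the middle of the surface that is visible of it).
- ctrl.outline_of(query, camera): "pixels" (384x512 bool, what is visible of it).
Readings, each from a call of its own:
- ctrl.read_t(): time.
- ctrl.read_qpos(): joint angles.
- ctrl.read_dq(): joint speeds.
- ctrl.read_joint_torque(): joint torques, N m.
- ctrl.read_ee_pos(): TCP position.
- ctrl.read_ee_rot(): TCP orientation.
- ctrl.read_ft_force(): force on the tool from outside, world axes, zero at the start.
- ctrl.read_ft_torque(): the same for the moment, N m.
- ctrl.read_width(): finger opening in m.
- ctrl.read_gripper_force(): force on a finger pad.
Only numpy, scipy, OpenCV 4.12 (cv2) and the standard library are available. Lean on these libraries where they do the work, as an engineer would, in place of code of your own. Each camera call takes 0.05 s, during which the arm holds its last target. There are 200 camera calls.

## Task

With the crank of the handwheel, wind the tube carriage back (anticlockwise) past its index mark until you feel it bear lightly on the spring buffer of the end stop, without forcing it, then wind it outwards again (clockwise) up to the mark, so that its pointer stands in line with the mark and the drive's slack is left taken up in that outward direction. Let go of the crank, and touch neither the carriage nor the end stop itself; leave everything else on the bench where it is.

Things in the scene. Friction and masses are not known exactly. Their poses are not given: they have to be found in the camera images.
- hub (a point): top centre, on the upright axis, of the horizontal aluminium handwheel (disc 124 mm across, top face 8 mm below this point) on the gearbox at one end of the positioning stage. Seen from above, anticlockwise winds the carriage back (towards the wheel), clockwise outwards, 40 mm per turn; several turns are possible. Moving the carriage takes about 5 N along the crank's path
- crank_grip (a point): grip point of the crank: an upright black round grip 16 to 18 mm across and 48 mm tall, standing on the wheel 45 mm from its axis, free to revolve about its own pin, so it can be held at a constant yaw all the way round. This point lies on its axis 20 mm below its top and 38 mm above the wheel's disc
- handwheel (a joint): rad, the slack: turn of the handwheel relative to the screw that it drives, -0.35 to +0.35. At +0.35 it bears outwards (clockwise; above 0.1 counts as taken up), at -0.35 backwards. So at each change of direction the wheel turns 0.70 rad almost freely (under 1 N at the crank) before the carriage follows
- carriage: grey block 84 x 90 x 26 mm with a row of five capped tubes (tops 94 mm above the origin), riding on two rods; origin at the block's centre, y axis outwards along its travel, away from the handwheel. Its face towards the wheel, 45 mm from the origin, meets the buffer. It starts 12 to 25 mm outwards of the mark
- pointer (a point): tip of the carriage's pointer, a white finger 4 mm wide sticking out on the scale-rail side (far from the robot), 15 mm above the carriage's origin
- mark: the index mark: a fixed white blade 4 mm wide on a dark rider on the graduated scale rail, pointing at the pointer; origin at the blade's tip, 1.5 mm clear of the pointer's tip; y axis outwards along the travel, x axis away from the carriage. In line: same y within 1.5 mm, so that blade and pointer form one straight bar seen from above
- endstop: end stop with its spring buffer, between wheel and carriage: a 22 x 22 x 28 mm block on the far rod, a rubber-tipped plunger (14 mm across, 60 N per mm) facing the carriage. Origin: 19 mm outwards of the block's face; the plunger's tip stands 0 to 8 mm further outwards by a setting that is not measured, so the carriage meets it 12 to 24 mm back of the mark: feel for it
- bearing (a point): a point on the end stop's block, 30 mm back of the end stop's origin. How hard to bear: the buffer should feel over 15 N for 0.2 s and never 80 N. 7 N on it adds 1 N along the crank's path, so stop at about 4 N above the 5 N of winding (2 is the least, 11 is too much); 6 mm of crank path goes from too little to too much
- control_vial: a small round vial 22 mm across and 40 mm tall, standing on the stage's base plate between handwheel and carriage, on the robot's side; a bystander, origin at its underside. Leave it
- reagent_bottle: a white bottle with a blue cap, 72 mm across, 170 mm tall, standing on the bench; a bystander, origin at its underside. Leave it
- diluent_jar: a white jar 66 mm across, 100 mm tall, standing on the bench; a bystander, origin at its underside. Leave it
- tube_rack: a grey rack 55 x 200 mm with eight capped tubes, 95 mm tall over all, standing on the bench; a bystander, origin at its underside. Leave it
- pen_pot: a clear cup 76 mm across, 100 mm tall, standing on the bench; a bystander, origin at its underside. Leave it
- hex_key: an L-shaped hex key 85 mm long, 6 mm thick, lying on the bench; a bystander, origin at its underside. Leave it
- tip_box: a pipette-tip box 120 x 85 x 60 mm, standing on the bench; a bystander, origin at its underside. Leave it

How it is judged:
On the way:
1. the carriage, wound back past the mark, bears on the buffer with more than 15 N for 0.2 s (contact force between carriage and endstop above 15 N and y of pointer in the frame of mark below -0.008 m), for 0.2 s.
At the end, for the whole second after the job is handed in: the pointer stands at rest within 1.5 mm of the mark along the travel, the slack is taken up outwards (joint handwheel above 0.1 rad), and the crank is released (y of pointer in the frame of mark between -0.0015 and 0.0015 m and value of joint handwheel above 0.1 rad and linear speed of carriage below 0.002 m/s); the robot touches nothing.
It fails at once if the carriage is forced onto the buffer with 80 N or more (contact force between carriage and endstop above 80 N).
It fails at once if the robot touches the carriage instead of winding it (over 1 N) (contact force between the arm and carriage above 1 N).
It fails at once if the fingers touch the carriage instead of winding it (over 1 N) (contact force between the fingers and carriage above 1 N).
It fails at once if the robot touches the end stop or its buffer (over 1 N) (contact force between any of the arm, the fingers and endstop above 1 N).
It fails at once if a bystander is moved more than 20 mm (distance of any of control_vial, reagent_bottle, diluent_jar, tube_rack, pen_pot, hex_key, tip_box from where it was at the start of the episode above 0.02 m).
It also fails if it takes over 67 s, if anything falls off the work surface, if the arm or the gripper's body presses on something with over 40 N, if the wrist force passes 120 N, or if a joint passes its speed limit or range.

## Working session

There is one attempt and no reset: what is moved stays moved. The work goes in short steps, each a Python script; the robot and the scene stay as the last script left them, time stands still between calls to the robot, and variables do not carry over. Pictures are saved under pics/ and viewed, at most 11 in all, crops included, and the job is handed in when it is done.

```bash
mkdir -p pics; ls; cat > h.py <<'E'
import numpy as np, cv2
from cell import ctrl
def cam(n):
    c=ctrl.camera(n); f=c["color"].shape[0]/2/np.tan(np.radians(c["vertical_fov"])/2)
    return c,f
def proj(c,f,p):
    T=np.linalg.inv(c["pose"]); q=T[:3,:3]@np.asarray(p)+T[:3,3]
    return np.array([c["cx"]+f*q[0]/q[2], c["cy"]+f*q[1]/q[2]])
def unproj(c,f,u,v,z):
    d=c["pose"][:3,:3]@np.array([(u-c["cx"])/f,(v-c["cy"])/f,1]); o=c["pose"][:3,3]
    return o+d*(z-o[2])/d[2]
def save(c,n): cv2.imwrite("pics/"+n,c["color"][:,:,::-1])
E
python3 - <<'E'
from h import *
np.set_printoptions(precision=4,suppress=True)
for n in ("top","side"):
    c,f=cam(n); save(c,n+"0.png"); print(n,f,c["cx"],c["cy"],c["pose"][:3])
    for q in "hub crank_grip carriage pointer mark endstop bearing control_vial".split():
        print(q,[(round(r["p"],2),np.round(r["at"],3)) for r in ctrl.spot_in(q,n)[:2]])
print(ctrl.read_t(),ctrl.read_ft_force(),ctrl.read_ee_rot())
E
```

```text
pics
top 367.66409037405543 258.16031475723355 187.0255204931652 [[ 0.018  -0.9803  0.1968  0.3264]
 [-0.9996 -0.0219 -0.0175  0.0246]
 [ 0.0215 -0.1964 -0.9803  1.1419]]
hub [(0.71, array([ 0.603, -0.09 ,  0.089]))]
crank_grip [(0.59, array([ 0.644, -0.094,  0.134]))]
carriage [(0.95, array([0.566, 0.133, 0.058]))]
pointer [(0.86, array([0.562, 0.137, 0.058])), (0.47, array([0.385, 0.427, 0.05 ]))]
mark [(0.41, array([0.645, 0.135, 0.051])), (0.32, array([0.562, 0.133, 0.057]))]
endstop [(0.42, array([0.61 , 0.037, 0.051]))]
bearing [(0.55, array([0.617, 0.039, 0.054]))]
control_vial [(0.63, array([ 0.53 , -0.003,  0.062]))]
side 358.51436757256494 262.92180325535236 190.88956323576494 [[ 0.7938 -0.3755  0.4785  0.0144]
 [-0.6081 -0.5032  0.614  -0.6716]
 [ 0.0102 -0.7783 -0.6278  0.7874]]
hub [(0.92, array([ 0.605, -0.098,  0.087]))]
crank_grip [(0.45, array([ 0.641, -0.103,  0.123]))]
carriage [(0.93, array([0.564, 0.127, 0.069]))]
pointer [(0.87, array([0.568, 0.128, 0.065]))]
mark [(0.46, array([0.648, 0.135, 0.051]))]
endstop []
bearing [(0.42, array([0.607, 0.033, 0.045]))]
control_vial [(0.63, array([ 0.607, -0.099,  0.095])), (0.39, array([0.567, 0.453, 0.072]))]
0.9 [-0.5752  0.3418 -0.0907] [[-0.8992  0.4375  0.0001]
 [ 0.4375  0.8992 -0.    ]
 [-0.0001 -0.     -1.    ]]
```

View pics/top0.png

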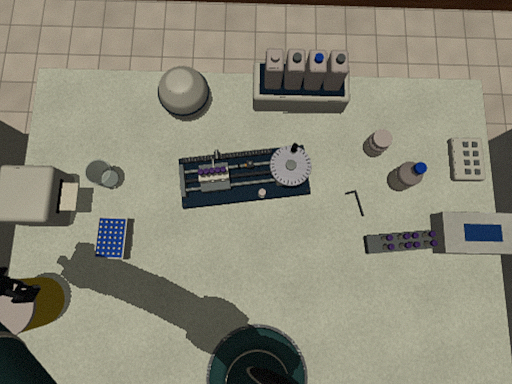

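View pics/side0.png

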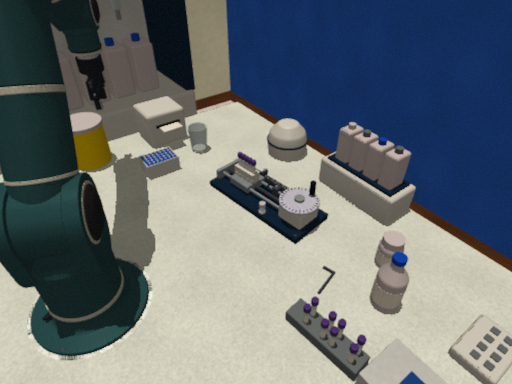

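The top view shows the stage along roughly y: wheel at (290,166), crank at its far side (296,148), carriage (212,177), mark and pointer near (216,155). Next I'll enlarge the details.

```bash
python3 - <<'E'
from h import *
np.set_printoptions(precision=4,suppress=True)
c,f=cam("top"); im=c["color"]
a=cv2.resize(im[138:208,172:316],None,fx=5.5,fy=5.5,interpolation=cv2.INTER_CUBIC); cv2.imwrite("pics/t1.png",a[:,:,::-1])
for q in ("pointer","mark","crank_grip","hub"):
    for r in ctrl.outline_of(q,"top")[:2]:
        v,u=np.nonzero(r["pixels"]); print(q,r["p"],len(u),u.mean(),v.mean(),u.min(),u.max(),v.min(),v.max())
d,g=cam("side"); im=d["color"]
a=cv2.resize(im[140:245,200:335],None,fx=5.5,fy=5.5,interpolation=cv2.INTER_CUBIC); cv2.imwrite("pics/s1.png",a[:,:,::-1])
for q in ("crank_grip","hub"):
    for r in ctrl.outline_of(q,"side")[:2]:
        v,u=np.nonzero(r["pixels"]); print(q,r["p"],len(u),u.mean(),v.mean(),u.min(),u.max(),v.min(),v.max())
E
```

```text
pointer 0.57 837 214.42771804062127 177.65591397849462 199 230 163 193
mark 0.49 701 101.59771754636233 173.76747503566332 86 119 159 188
mark 0.48 48 216.52083333333334 155.16666666666666 214 219 151 159
crank_grip 0.39 571 377.8896672504378 142.51313485113835 364 393 129 157
hub 0.8 1328 290.74246987951807 165.45632530120483 270 311 144 185
crank_grip 0.48 71 311.7887323943662 187.74647887323943 309 314 181 194
crank_grip 0.17 491 197.22810590631366 135.79837067209775 187 206 122 151
hub 0.98 1000 299.182 199.663 278 319 180 214
hub 0.19 715 388.75244755244756 246.35524475524477 374 405 230 265
```

View pics/t1.png

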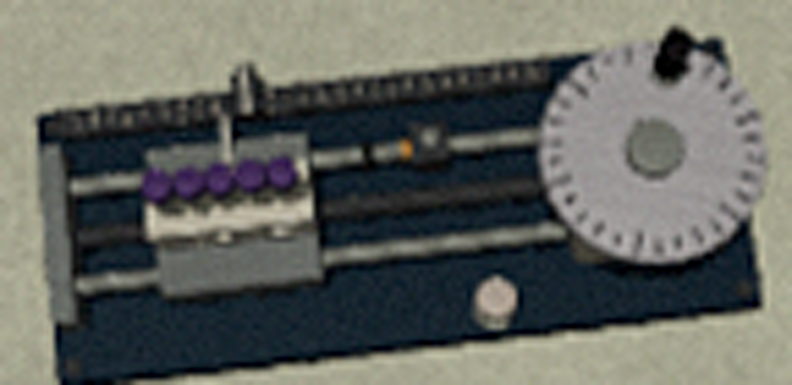

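View pics/s1.png

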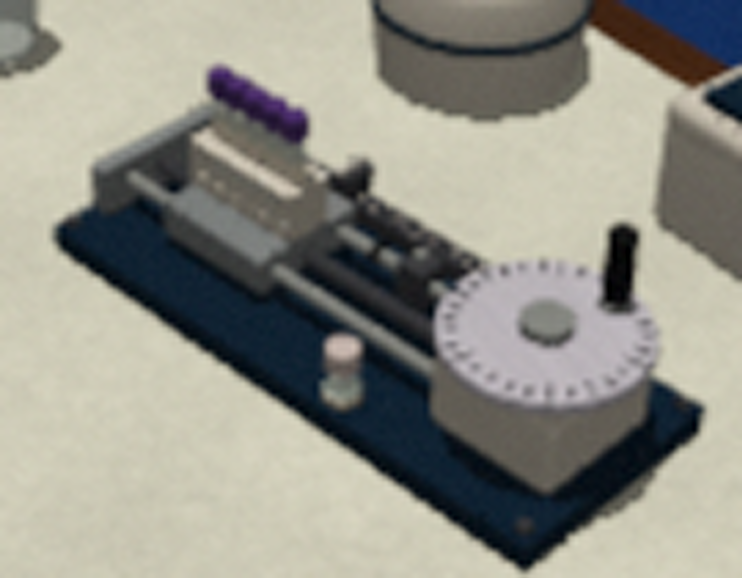

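The top crop shows the pointer at about (213,155) full-frame, the rider/blade at (216,154), the hub at (291.3,164.9), the grip top at (295.6,144) and the grip base at (293.5,150.7). The side crop shows the hub at (299.5,198.5) and the grip from (313.1,182.2) to (312.7,194.5). I'll triangulate these.

```bash
python3 - <<'E'
from h import *
np.set_printoptions(precision=4,suppress=True)
c,f=cam("top"); d,g=cam("side")
def tri(a,b):
    P=[]
    for k,ff in((c,f),(d,g)):
        T=np.linalg.inv(k["pose"])[:3]; P.append(np.array([[ff,0,k["cx"]],[0,ff,k["cy"]],[0,0,1]])@T)
    X=cv2.triangulatePoints(P[0],P[1],np.array(a,float).reshape(2,1),np.array(b,float).reshape(2,1)); X=X[:3,0]/X[3]
    return X, proj(c,f,X)-a, proj(d,g,X)-b
o=np.array
hub=tri(o([291.3,164.9]),o([299.5,198.5])); print("hub",hub)
print("gtop",tri(o([295.6,144.6]),o([313.1,182.6]))); print("gbase",tri(o([293.5,150.7]),o([312.7,194.3])))
# travel direction from far rod in top crop: (75,186)->(540,136); near rod (80,285)->(565,232)
for p,q in (((75,186),(540,136)),((80,285),(565,232))):
    A=unproj(c,f,p[0]/5.5+172,p[1]/5.5+138,0.05);B=unproj(c,f,q[0]/5.5+172,q[1]/5.5+138,0.05); v=A-B; print(A,B,v/np.linalg.norm(v))
for p in ((227,116),(240,110),(248,68),(430,145),(400,147)): print(p,unproj(c,f,p[0]/5.5+172,p[1]/5.5+138,0.06))
R=ctrl.read_ee_rot()
for z in (0.115,0.13,0.2):
  for ang in np.arange(0,360,45):
    h=hub[0]; p=[h[0]+.045*np.cos(np.radians(ang)),h[1]+.045*np.sin(np.radians(ang)),z]
    res=[]
    for yaw in range(-90,91,30):
        y=np.radians(yaw); X=o([[np.cos(y),np.sin(y),0],[np.sin(y),-np.cos(y),0],[0,0,-1]]); 
        res.append(ctrl.ik(p,X) is not None)
    print(z,ang,res)
E
```

```text
hub (array([ 0.6053, -0.0907,  0.0972]), array([ 0.1343, -0.2148]), array([-0.2524,  0.0695]))
gtop (array([ 0.6521, -0.0971,  0.1404]), array([-0.2371,  0.366 ]), array([ 0.4225, -0.1288]))
gbase (array([ 0.6507, -0.0982,  0.0955]), array([ 0.3988, -0.6146]), array([-0.7212,  0.2096]))
[0.5879 0.2265 0.05  ] [ 0.6226 -0.0305  0.05  ] [-0.1338  0.991   0.    ]
[0.5322 0.2206 0.05  ] [ 0.568 -0.045  0.05 ] [-0.1334  0.9911  0.    ]
(227, 116) [0.6272 0.1433 0.06  ]
(240, 110) [0.6308 0.1362 0.06  ]
(248, 68) [0.6551 0.1328 0.06  ]
(430, 145) [0.6133 0.0308 0.06  ]
(400, 147) [0.6118 0.0473 0.06  ]
0.115 0 [True, True, True, True, True, True, True]
0.115 45 [True, True, True, True, True, True, True]
0.115 90 [True, True, True, True, True, True, True]
0.115 135 [True, True, True, True, True, True, True]
0.115 180 [True, True, True, True, True, True, True]
0.115 225 [True, True, True, True, True, True, True]
0.115 270 [True, True, True, True, True, True, True]
0.115 315 [True, True, True, True, True, True, True]
0.13 0 [True, True, True, True, True, True, True]
0.13 45 [True, True, True, True, True, True, True]
0.13 90 [True, True, True, True, True, True, True]
0.13 135 [True, True, True, True, True, True, True]
0.13 180 [True, True, True, True, True, True, True]
0.13 225 [True, True, True, True, True, True, True]
0.13 270 [True, True, True, True, True, True, True]
0.13 315 [True, True, True, True, True, True, True]
0.2 0 [True, True, True, True, True, True, True]
0.2 45 [True, True, True, True, True, True, True]
0.2 90 [True, True, True, True, True, True, True]
0.2 135 [True, True, True, True, True, True, True]
0.2 180 [True, True, True, True, True, True, True]
0.2 225 [True, True, True, True, True, True, True]
0.2 270 [True, True, True, True, True, True, True]
0.2 315 [True, True, True, True, True, True, True]
```

Hub is about (0.605,-0.091,0.095) and the grip about (0.6515,-0.0975). Radius comes out at 46.7 mm and grip top at 0.14, both consistent with the given sizes. I'll approach and grasp with the closing axis along x.

```bash
python3 - <<'E'
from h import *
np.set_printoptions(precision=4,suppress=True)
X=np.array([[0,1,0],[1,0,0],[0,0,-1.]])
p=np.array([0.651,-0.0975,0.0])
ctrl.command_gripper(0.05,40)
ctrl.goto(p+[0,0,.21],X); print(ctrl.read_t(),ctrl.read_qpos())
ctrl.line_to(p+[0,0,.165],vel=0.12)
d,g=cam("side"); a=d["color"][120:240,240:380]; cv2.imwrite("pics/s2.png",cv2.resize(a,None,fx=5,fy=5,interpolation=cv2.INTER_CUBIC)[:,:,::-1])
print(ctrl.read_t(),ctrl.read_ee_pos(),ctrl.read_ft_force(),ctrl.read_width())
E
```

```text
4.525 [-0.3837  0.556   0.7114  1.5307 -0.3796  1.197   0.3946]
5.1 [ 0.6514 -0.0976  0.1658] [ 0.5335 -0.1144 -0.287 ] 0.05014245099320276
```

View pics/s2.png

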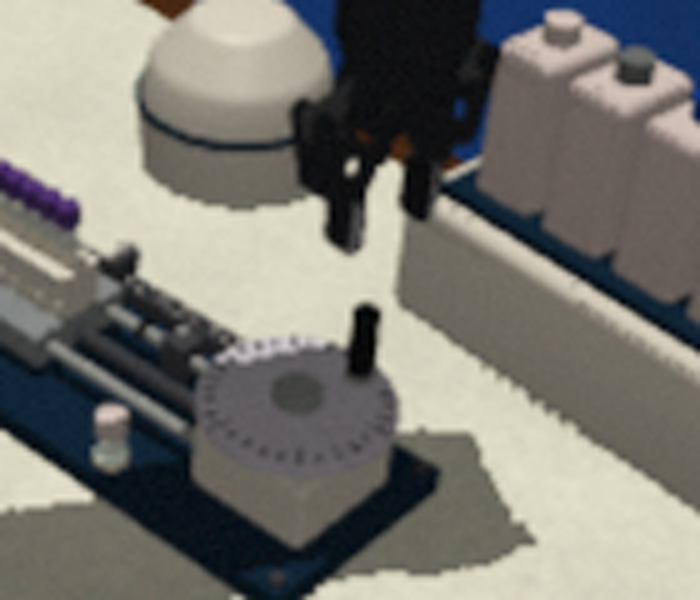

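The fingers are above the grip, with their mid-line at about crop x=381 against 367 for the grip top. I'll compare that with the projection of the TCP before descending.

```bash
python3 - <<'E'
from h import *
np.set_printoptions(precision=4,suppress=True)
d,g=cam("side")
q=ctrl.read_ee_pos()
cr=lambda p:(proj(d,g,p)-[240,120])*5
for s in (-1,1):
  for yy in (-.011,.011): print(s,yy,cr(q+[s*.025,yy,0.005]),cr(q+[s*.04,yy,0.005]))
print(cr(q),cr([.6515,-.0975,.143]),cr([.6515,-.0975,.095]),"left/grip",cr([.6425,-.0975,.143]))
print(g/np.linalg.norm(q-d["pose"][:3,3]))
E
```

```text
-1 -0.011 [354.2943 296.2554] [335.0249 305.7594]
-1 0.011 [328.097  277.9126] [308.8976 287.1646]
1 -0.011 [416.6224 265.514 ] [434.7704 256.5631]
1 0.011 [390.2226 247.9747] [408.3187 239.2544]
[371.7197 278.5908] [367.7327 309.5869] [359.9411 372.1522] left/grip [356.6545 315.1322]
338.5298410163205
```

```bash
python3 - <<'E'
from h import *
np.set_printoptions(precision=4,suppress=True)
ctrl.line_to([.651,-.0975,.125],vel=0.1)
print(ctrl.read_ft_force(),ctrl.read_ee_pos(),ctrl.read_t())
d,g=cam("side"); a=d["color"][140:220,270:350]; a=cv2.resize(a,None,fx=7,fy=7,interpolation=cv2.INTER_CUBIC)[:,:,::-1]
a=np.clip(a.astype(float)*1.8+15,0,255).astype(np.uint8)
q=ctrl.read_ee_pos()
for p,col in ((q,(0,0,255)),):
    u=(proj(d,g,p)-[270,140])*7; a=cv2.circle(np.ascontiguousarray(a),tuple(int(t) for t in u),4,col,-1)
cv2.imwrite("pics/s3.png",a)
E
```

```text
[ 0.7721 -0.2134  0.8404] [ 0.651  -0.0977  0.125 ] 5.7
```

View pics/s3.png

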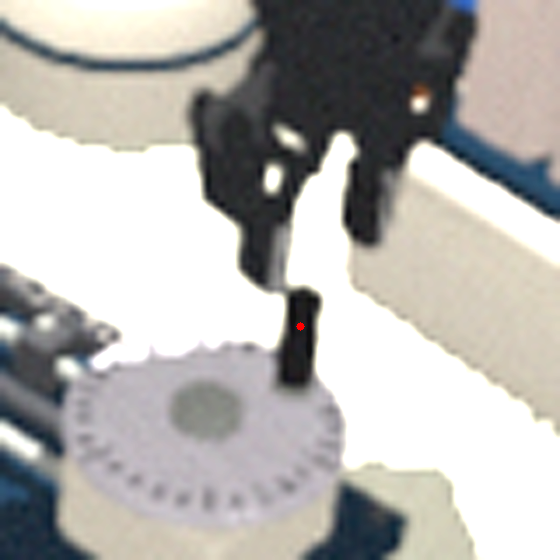

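The left fingertip is at about (265,288) and the right at (370,245), straddling the grip top at (305,292). They sit higher than the TCP projection because the open pads are set back. I'll descend and close, with force and width checks.

```bash
python3 - <<'E'
from h import *
np.set_printoptions(precision=4,suppress=True)
ctrl.line_to([.651,-.0975,.107],vel=0.08)
print(ctrl.read_ft_force(),ctrl.read_ee_pos(),ctrl.read_t())
ctrl.command_gripper(0.0,50)
print(ctrl.read_width(),ctrl.read_gripper_force(),ctrl.read_ft_force(),ctrl.read_ft_torque(),ctrl.read_ee_pos(),ctrl.read_t())
d,g=cam("side"); a=d["color"][140:220,270:350]; a=cv2.resize(a,None,fx=7,fy=7,interpolation=cv2.INTER_CUBIC)[:,:,::-1]
cv2.imwrite("pics/s4.png",np.clip(a.astype(float)*1.8+15,0,255).astype(np.uint8))
E
```

```text
[ 0.0174 -0.0281  0.3879] [ 0.6507 -0.0974  0.1064] 6.125
0.011771187333429698 47.94110318576713 [ 4.2509 -0.1211  2.2669] [-0.0451 -1.0016 -0.0323] [ 0.6516 -0.0976  0.1075] 6.5833
```

View pics/s4.png

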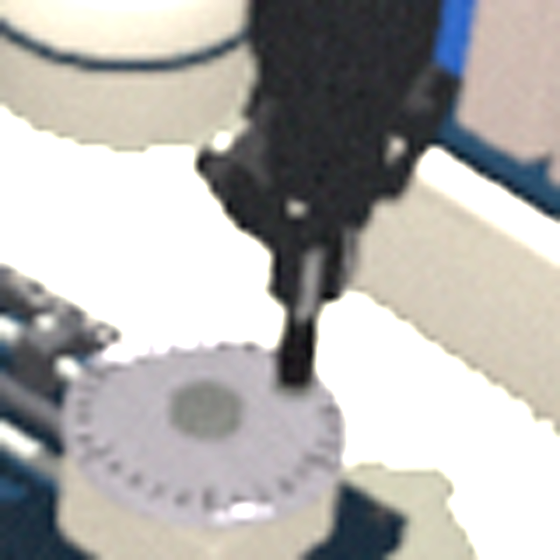

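Width is 11.8 mm, less than the 16–18 mm grip. The tips reach only the top of the grip (pixel row about 300–315 of 290–385), so they are probably on its edge. I'll reopen, go lower in guarded steps and regrip.

```bash
python3 - <<'E'
from h import *
np.set_printoptions(precision=4,suppress=True)
ctrl.command_gripper(0.04)
f0=ctrl.read_ft_force(); print(f0,ctrl.read_width(),ctrl.read_ee_pos())
for z in (.104,.101,.098,.095,.092):
    ctrl.line_to([.651,-.0975,z],vel=0.05); f=ctrl.read_ft_force()-f0; print(z,f)
    if np.linalg.norm(f)>3: ctrl.line_to([.651,-.0975,z+.003],vel=0.05); break
ctrl.command_gripper(0.0,50)
print(ctrl.read_width(),ctrl.read_gripper_force(),ctrl.read_ft_force(),ctrl.read_ft_torque(),ctrl.read_ee_pos(),ctrl.read_t())
d,g=cam("side"); a=d["color"][140:220,270:350]; s=cv2.resize(a,None,fx=5,fy=5,interpolation=cv2.INTER_CUBIC)[:,:,::-1]
d,g=cam("top"); a=d["color"][120:200,250:330]; t=cv2.resize(a,None,fx=5,fy=5,interpolation=cv2.INTER_CUBIC)[:,:,::-1]
cv2.imwrite("pics/s5.png",np.clip(np.hstack([s,t]).astype(float)*1.8+15,0,255).astype(np.uint8))
E
```

```text
[0.3455 0.4635 0.363 ] 0.04000112981877573 [ 0.6507 -0.0975  0.1068]
0.104 [-0.3466  0.2355 -0.0106]
0.101 [-0.3825  0.0968  0.7398]
0.098 [-0.6869 -0.9844 -0.3608]
0.095 [-1.5789 -0.2882  0.1478]
0.092 [-0.7997  0.0612 -0.9298]
0.014466591171094193 48.99361487903661 [4.5516 0.4178 1.0523] [-0.104  -0.9803  0.0326] [ 0.6516 -0.0976  0.0923] 8.6083
```

View pics/s5.png

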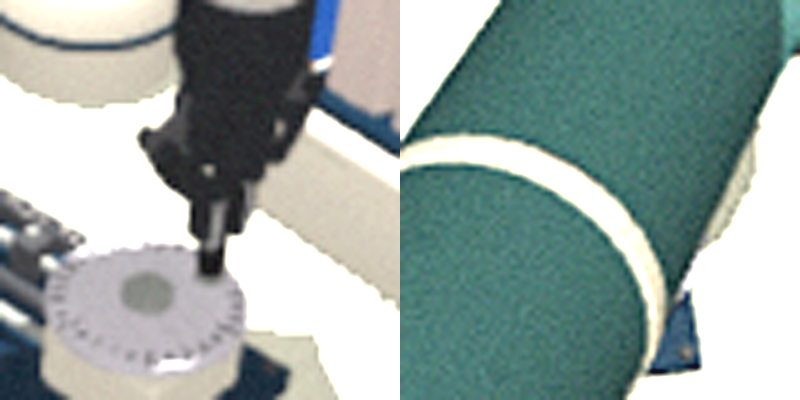

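The grip is held now (14.5 mm, tips well down on it). I'll wind anticlockwise, fitting the centre as I go and logging the tangential force.

```bash
cat >> h.py <<'E'
import json
from scipy.optimize import least_squares
Z=.0923
def load(): return json.load(open("st.json"))
def wind(total,step,stopf=None,vel=.08,verbose=True):
    """turn by total rad (ccw +); stop when resistance reaches stopf"""
    s=load(); C=np.array(s["C"]); th=s["th"]; P=s["P"]; sg=np.sign(total); end=th+total; hit=False; last=[]
    while sg*(end-th)>1e-6 and not hit:
        th+=sg*min(step,abs(end-th)); e=np.array([np.cos(th),np.sin(th)])
        ctrl.line_to([*(C+.045*e),Z],vel=vel)
        p=ctrl.read_ee_pos(); f=np.mean([ctrl.read_ft_force() for _ in range(3)],0); P.append([p[0],p[1]])
        if len(P)>5:
            Q=np.array(P); C=least_squares(lambda c:np.r_[np.hypot(*(Q-c[:2]).T)-.045,.15*(c-np.array(s["C0"]))*4/1],C).x
        r=p[:2]-C; r/=np.linalg.norm(r); t=np.array([-r[1],r[0]]); ft=-sg*f[:2]@t; fr=f[:2]@r; tha=np.arctan2(r[1],r[0]); tha+=2*np.pi*round((th-tha)/2/np.pi)
        if verbose: print("%.2f cmd %.3f act %.3f ft %.2f fr %.2f fz %.2f"%(ctrl.read_t(),th,tha,ft,fr,f[2]))
        if stopf and ft>stopf: hit=True
        if abs(fr)>25: print("radial!"); break
        json.dump(dict(C=list(C),C0=s["C0"],th=th,P=P,tha=tha),open("st.json","w"))
    print("C",C,"hit",hit); return hit
E
python3 - <<'E'
from h import *
a=np.radians(-8.6); p=ctrl.read_ee_pos()[:2]; C=list(p-.045*np.array([np.cos(a),np.sin(a)]))
json.dump(dict(C=C,C0=C,th=a,P=[]),open("st.json","w"))
wind(2.4,.17,8.)
E
```

```text
8.96 cmd 0.020 act 0.032 ft -1.36 fr 3.95 fz 0.22
9.21 cmd 0.190 act 0.198 ft -0.41 fr 4.56 fz 0.34
9.46 cmd 0.360 act 0.367 ft -0.56 fr 4.70 fz 0.98
9.71 cmd 0.530 act 0.536 ft -1.40 fr 6.44 fz 1.27
9.96 cmd 0.700 act 0.710 ft -0.81 fr 5.76 fz 1.72
10.21 cmd 0.870 act 0.881 ft -0.06 fr 5.63 fz 1.94
10.46 cmd 1.040 act 1.049 ft -0.93 fr 4.50 fz 2.46
10.71 cmd 1.210 act 1.215 ft -0.68 fr 4.75 fz 3.21
10.96 cmd 1.380 act 1.384 ft -0.78 fr 4.59 fz 2.16
11.21 cmd 1.550 act 1.555 ft -1.18 fr 3.39 fz 2.73
11.46 cmd 1.720 act 1.727 ft -1.32 fr 4.09 fz 3.14
11.71 cmd 1.890 act 1.898 ft -1.65 fr 3.56 fz 3.15
11.96 cmd 2.060 act 2.069 ft -0.82 fr 2.30 fz 2.26
12.21 cmd 2.230 act 2.240 ft -1.34 fr 2.15 fz 0.52
12.46 cmd 2.250 act 2.250 ft 0.74 fr 1.77 fz 0.11
C [ 0.60726108 -0.09059527] hit False
```

```bash
python3 - <<'E'
from h import *
print(ctrl.read_width(),ctrl.read_gripper_force(),ctrl.read_ee_pos(),ctrl.read_ft_force())
d,g=cam("side"); a=d["color"][130:230,210:350]; s=cv2.resize(a,None,fx=5.5,fy=5.5,interpolation=cv2.INTER_CUBIC)[:,:,::-1]
cv2.imwrite("pics/s6.png",np.clip(s.astype(float)*1.6+10,0,255).astype(np.uint8))
E
```

```text
0.014595471261935658 50.23182545090094 [ 0.57905338 -0.05564865  0.09221946] [-0.53535609  1.84835547  0.10750838]
```

View pics/s6.png

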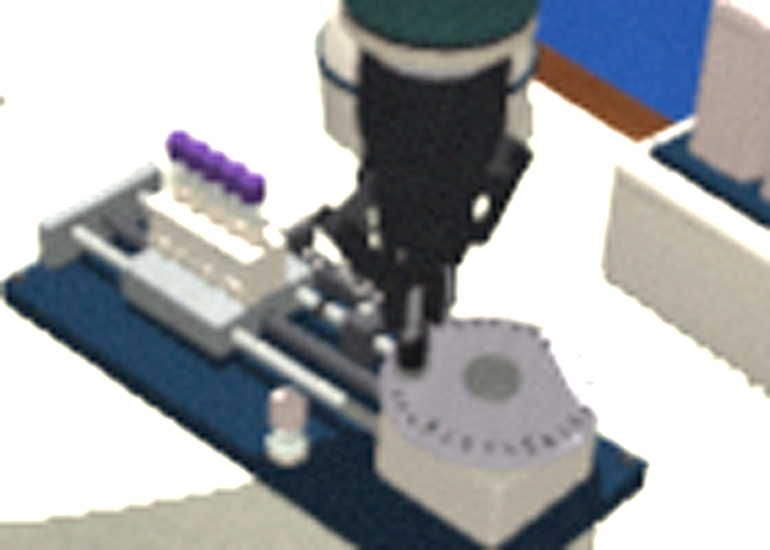

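The crank is carried along (grip in the fingers at (410,350)) and the carriage has moved back about 3 px. The forces read after each step are masked by overshoot. I'll test slower, smaller steps; at least 1.3 rad remain before the buffer can be met.

```bash
python3 - <<'E'
from h import *
wind(.16,.04,vel=.02); wind(.36,.12,vel=.04); wind(.12,.03,vel=.06); wind(.3,.3,vel=.03)
E
```

```text
12.76 cmd 2.290 act 2.293 ft 1.61 fr 0.86 fz -1.83
13.01 cmd 2.330 act 2.328 ft 3.09 fr -0.99 fz -4.20
13.26 cmd 2.370 act 2.371 ft 1.93 fr -0.76 fz -4.39
13.51 cmd 2.410 act 2.413 ft 2.70 fr -2.06 fz -4.36
C [ 0.60728284 -0.09061138] hit False
13.79 cmd 2.530 act 2.543 ft -1.03 fr -2.47 fz -3.76
14.07 cmd 2.650 act 2.658 ft -1.44 fr -2.34 fz -6.13
14.36 cmd 2.770 act 2.775 ft -1.16 fr -2.68 fz -6.59
C [ 0.60728743 -0.09061242] hit False
14.61 cmd 2.800 act 2.795 ft 2.04 fr -5.44 fz -7.11
14.86 cmd 2.830 act 2.822 ft 2.81 fr -5.01 fz -6.77
15.11 cmd 2.860 act 2.850 ft 3.42 fr -3.36 fz -7.52
15.36 cmd 2.890 act 2.881 ft 4.05 fr -5.02 fz -8.77
C [ 0.60730403 -0.09061402] hit False
15.96 cmd 3.190 act 3.179 ft 1.22 fr -4.85 fz -8.04
C [ 0.60731383 -0.09061101] hit False
```

```bash
python3 - <<'E'
from h import *
wind(.35,.35,vel=.03); wind(2.2,.05,7.3,vel=.05)
E
```

```text
16.63 cmd 3.540 act 3.529 ft 2.42 fr -4.02 fz -5.84
C [ 0.6073278  -0.09060123] hit False
16.88 cmd 3.590 act 3.582 ft 2.47 fr -4.76 fz -6.60
17.13 cmd 3.640 act 3.632 ft 1.36 fr -4.50 fz -6.93
17.38 cmd 3.690 act 3.683 ft 1.52 fr -4.92 fz -6.84
17.63 cmd 3.740 act 3.733 ft 1.76 fr -5.13 fz -5.98
17.88 cmd 3.790 act 3.784 ft 0.97 fr -4.29 fz -7.12
18.13 cmd 3.840 act 3.833 ft 1.10 fr -4.81 fz -6.10
18.38 cmd 3.890 act 3.883 ft 1.22 fr -4.57 fz -5.93
18.63 cmd 3.940 act 3.934 ft 1.83 fr -5.50 fz -6.17
18.88 cmd 3.990 act 3.984 ft 2.29 fr -4.61 fz -6.51
19.13 cmd 4.040 act 4.034 ft 2.36 fr -4.91 fz -6.33
19.38 cmd 4.090 act 4.084 ft 0.93 fr -5.35 fz -6.70
19.63 cmd 4.140 act 4.134 ft 1.74 fr -3.90 fz -5.50
19.88 cmd 4.190 act 4.184 ft 0.87 fr -4.49 fz -5.22
20.13 cmd 4.240 act 4.235 ft 1.72 fr -4.27 fz -5.87
20.38 cmd 4.290 act 4.285 ft 2.24 fr -4.69 fz -5.54
20.63 cmd 4.340 act 4.335 ft 1.35 fr -4.24 fz -7.03
20.88 cmd 4.390 act 4.385 ft 2.27 fr -5.27 fz -6.42
21.13 cmd 4.440 act 4.435 ft 0.59 fr -4.80 fz -6.05
21.38 cmd 4.490 act 4.485 ft 2.30 fr -5.27 fz -6.81
21.63 cmd 4.540 act 4.
[... 198 characters left out ...]
740 act 4.736 ft 1.94 fr -5.15 fz -6.67
22.88 cmd 4.790 act 4.786 ft 2.32 fr -5.42 fz -6.03
23.13 cmd 4.840 act 4.836 ft 2.06 fr -4.85 fz -6.17
23.38 cmd 4.890 act 4.886 ft 1.99 fr -4.06 fz -5.65
23.63 cmd 4.940 act 4.936 ft 1.42 fr -5.69 fz -6.89
23.88 cmd 4.990 act 4.986 ft 2.80 fr -5.06 fz -6.30
24.13 cmd 5.040 act 5.037 ft 1.83 fr -3.83 fz -6.03
24.38 cmd 5.090 act 5.086 ft 1.96 fr -4.94 fz -7.53
24.63 cmd 5.140 act 5.133 ft 3.39 fr -4.39 fz -5.27
24.88 cmd 5.190 act 5.175 ft 4.38 fr -5.16 fz -5.72
25.13 cmd 5.240 act 5.218 ft 4.35 fr -5.78 fz -4.27
25.38 cmd 5.290 act 5.261 ft 6.18 fr -5.47 fz -3.84
25.63 cmd 5.340 act 5.304 ft 9.02 fr -5.89 fz -3.84
C [ 0.60742888 -0.09052607] hit True
```

The buffer was felt: force rises from a baseline of about 1.8 N to 9.0 N at θ=5.30, about 7 N above baseline, so roughly 50 N on the buffer. I'll hold briefly, then unwind clockwise through the slack plus about 12 mm, release, rise and look.

```bash
python3 - <<'E'
from h import *
ctrl.pause(.2)
wind(-.8,.2,vel=.06)
wind(-1.8,.3,vel=.06)
s=load(); print("tha",s["tha"],ctrl.read_ee_pos())
ctrl.command_gripper(.045); p=ctrl.read_ee_pos()
ctrl.line_to([p[0],p[1],.17],vel=.2)
ctrl.goto([.60,-.36,.24],np.array([[0,1,0],[1,0,0],[0,0,-1.]]))
print(ctrl.read_t())
d,g=cam("top"); save(d,"top2.png")
b=cv2.imread("pics/top0.png")
k=[cv2.resize(i[140:180,190:240],None,fx=8,fy=8,interpolation=cv2.INTER_CUBIC) for i in (b,d["color"][:,:,::-1])]
cv2.imwrite("pics/t2.png",np.clip(np.hstack(k).astype(float)*1.4,0,255).astype(np.uint8))
e,g=cam("side"); save(e,"side2.png")
E
```

```text
26.13 cmd 5.140 act 5.128 ft -0.76 fr -4.71 fz -7.83
26.43 cmd 4.940 act 4.919 ft -0.09 fr -4.83 fz -6.82
26.73 cmd 4.740 act 4.721 ft -1.41 fr -4.85 fz -8.79
27.03 cmd 4.540 act 4.524 ft -0.66 fr -5.47 fz -9.35
C [ 0.60742808 -0.09051597] hit False
27.41 cmd 4.240 act 4.228 ft -0.14 fr -6.91 fz -10.76
27.78 cmd 3.940 act 3.933 ft -0.19 fr -6.76 fz -11.96
28.16 cmd 3.640 act 3.639 ft -1.28 fr -7.14 fz -14.13
28.53 cmd 3.340 act 3.347 ft -1.13 fr -6.33 fz -14.09
28.91 cmd 3.040 act 3.055 ft -0.54 fr -5.50 fz -11.14
29.28 cmd 2.740 act 2.752 ft 0.18 fr -2.28 fz -8.83
C [ 0.60746914 -0.0905069 ] hit False
tha 2.752195134151777 [ 0.56600817 -0.07349336  0.09249214]
31.3667
```

View pics/t2.png

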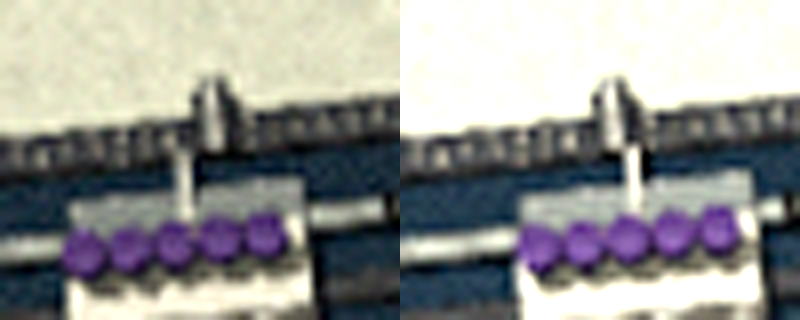

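The right half (now) shows the pointer at crop x≈232 and the blade at about 213. The pointer stands a few mm on the back side of the mark, after moving about 6.1 px. I'll measure sub-pixel.

```bash
python3 - <<'E'
from h import *
np.set_printoptions(precision=2,suppress=True,linewidth=200)
for n in ("top0","top2"):
    g=cv2.cvtColor(cv2.imread(f"pics/{n}.png"),cv2.COLOR_BGR2GRAY).astype(int); print(n,"cols 206..226")
    for v in range(148,168): print(v,*("%4d"%k for k in g[v,206:227]))
c,f=cam("top")
for z in (.05,.06,.07):
    A=unproj(c,f,216,157,z); d=np.array([-.1336,.991,0]); n=np.array([.991,.1336,0])
    print(z,A,"px per mm travel",proj(c,f,A+d*.01)-proj(c,f,A),"per 10mm x",proj(c,f,A+n*.01)-proj(c,f,A))
E
```

```text
top0 cols 206..226
148  151  159  160  160  169  157  159  165  166  167  169  156  164  156  161  161  157  160  159  158  159
149  153  159  164  162  166  164  167  166  151  139  138  118  141  169  163  169  157  154  158  154  162
150  159  163  166  171  162  167  168  171  147  104  125   66  112  172  167  165  160  159  158  160  163
151  160  152  161  165  167  163  165  157  102  104  147   46   84  148  160  163  159  164  168  170  167
152  161  156  163  165  164  165  171  141   37   91  155   55   33   79  146  173  170  166  166  147  141
153  168  168  166  169  168  164  171  153   56   87  137   73   27   37  104  127  129  125  115   80   55
154  166  145  136  136  144  133  136  110   53   79  120   74   25   27   79   79   27   41   35   32   36
155  112   84   67   72   71   61   41   29   26   72  121   97   37   22   52   77   40   43   52   40   61
156   30   49   64   28   50   70   38   40   31   67  128  115   33   34   48   52   41   51   53   43   57
157   34   59   62   40   80  104   37   37   40   71  125  124   29   28   42   70   48   46   56  
[... 2831 characters left out ...]
  117  149  136  138  138  139
164   98   99  105  102  111  116  129  146  133  137  142  133  160  195  146  132  133  138  132  129  131
165  145  142  132  135  134  136  131  132  129  136  128  131  154  180  127  131  131  118  126  131  134
166  141  136  124  125  127  129  137  134  128  137  132  110  132  152  136  136  111   79   92  100  127
167  119  121  130  141  129  111  104  107  114  121  111   67   66   84  106  109   69   62   62   73   79
0.05 [0.64 0.14 0.05] px per mm travel [-3.25  0.34] per 10mm x [-0.3  -3.12]
0.06 [0.63 0.14 0.06] px per mm travel [-3.28  0.35] per 10mm x [-0.31 -3.14]
0.07 [0.63 0.13 0.07] px per mm travel [-3.31  0.35] per 10mm x [-0.31 -3.17]
```

Blade centroid is about 216.28 and the pointer about 218.35 at the tip row, so the pointer is about 6.2 mm back of the mark. The start offset comes out at +12.5 mm, and wheel-angle bookkeeping agrees (contact at −16.7 mm). I'll regrip, wind slightly less than the full correction, release and look.

```bash
cat > fin.py <<'E'
from h import *
import sys
name=sys.argv[2]; X=np.array([[0,1,0],[1,0,0],[0,0,-1.]])
s=load(); C=np.array(s["C"]); th=s["tha"]; p=C+.045*np.array([np.cos(th),np.sin(th)])
ctrl.goto([*p,.17],X); ctrl.line_to([*p,Z],vel=.12); ctrl.command_gripper(0,50)
q=ctrl.read_ee_pos()[:2]-C; print("regrip",ctrl.read_width(),ctrl.read_ft_force(),np.arctan2(q[1],q[0]),th)
s["th"]=th; json.dump(s,open("st.json","w"))
wind(float(sys.argv[1]),.12,vel=.05)
ctrl.command_gripper(.045); p=ctrl.read_ee_pos()
ctrl.line_to([p[0],p[1],.17],vel=.2); ctrl.goto([.60,-.36,.24],X)
print(ctrl.read_t())
d,g=cam("top"); save(d,name+".png")
g=cv2.cvtColor(cv2.imread(f"pics/{name}.png"),cv2.COLOR_BGR2GRAY).astype(int)
for v in range(152,168): print(v,*("%4d"%k for k in g[v,208:225]))
b=cv2.imread(f"pics/{name}.png")[140:185,190:260]
cv2.imwrite(f"pics/{name}c.png",cv2.resize(b,None,fx=10,fy=10,interpolation=cv2.INTER_CUBIC))
E
python3 fin.py -.93 top3
```

```text
regrip 0.014595720374268411 [-2.91932636  0.75189845  6.43740354] 2.748972445044807 2.752195134151777
34.09 cmd 2.632 act 2.623 ft -0.16 fr 4.04 fz 7.89
34.35 cmd 2.512 act 2.500 ft 0.20 fr 4.18 fz 7.10
34.61 cmd 2.392 act 2.378 ft -0.89 fr 4.01 fz 7.95
34.87 cmd 2.272 act 2.256 ft -0.46 fr 3.19 fz 7.23
35.12 cmd 2.152 act 2.135 ft -0.53 fr 3.58 fz 6.67
35.38 cmd 2.032 act 2.014 ft -0.78 fr 3.82 fz 6.39
35.64 cmd 1.912 act 1.894 ft -0.91 fr 2.76 fz 6.20
35.89 cmd 1.822 act 1.805 ft 0.17 fr 1.97 fz 5.40
C [ 0.60744294 -0.09047166] hit False
38.05
152  202  209  211  209  208  184   47  124  195   69   54  113  189  215  213  211  205
153  206  209  213  210  214  196   77  112  182   89   34   51  128  173  163  163  153
154  173  187  183  177  164  149   71   97  163   95   40   40  100   99   35   47   48
155   94   92   98   88   63   44   40  100  156  124   39   28   76  107   54   60   67
156   87   46   75   98   53   51   43   86  157  156   51   48   62   65   55   67   68
157   82   54  100  141   58   53   48   90  159  156   44   38   66   92   70   75   67
158   86   54 
[... 175 characters left out ...]
20   20   20   28   27   23   35  145  193   11   28   24   31   39   42   37
161   27   28   33   31   33   35   33   34  143  198   24   19   30   33   21   25   32
162   38   38   32   34   29   31   24   19  123  200   33   34   68   85  110   87   98
163   38   45   52   68   85  109   91   87  146  200  111  102  119  134  147  131  141
164  107  101  107  117  128  148  134  131  162  195  150  135  133  138  138  136  132
165  139  141  136  135  131  133  132  136  162  176  126  129  135  137  123  134  142
166  136  129  137  135  131  141  125  102  138  173  151  131  110   99   87  113  131
167  130  121  115  113  117  134  107   63   89  132  152  137   65   54   65   75   99
```

View pics/top3c.png

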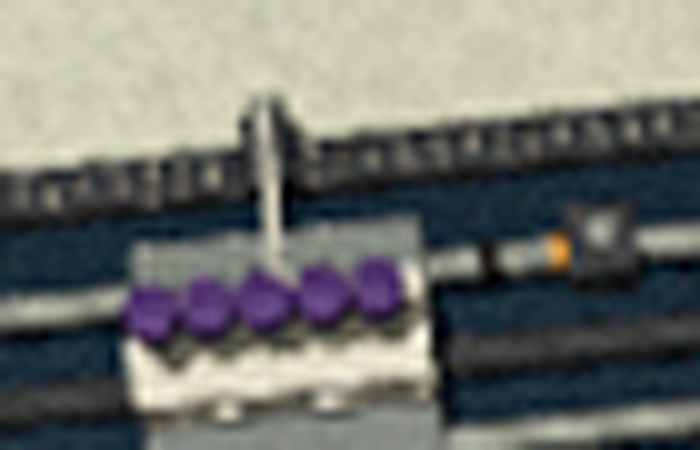

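The blade and pointer now form one straight bar: pointer at 216.59 and blade extrapolated to 216.59 at row 160. The pointer moved 2.00 px (6.05 mm), as the wheel angle predicts. I'm handing it in.

```bash
python3 -c "
from cell import ctrl
print(ctrl.job_done())"
```

```text
the job is handed in; nothing more can be done
None
```

The job is handed in with no verdict returned: the carriage was wound back onto the buffer (about 50 N, estimated from the crank force), then wound outwards until pointer and mark measured in line in the top camera picture, and the crank was released with the slack taken up outwards.

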